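# Fit the strainer and screw collar on the buffet carafe

### The arm

A 7-joint arm with a two-finger parallel gripper is mounted at the origin on the work surface. World frame = base frame: x ahead of the robot, y to its left, z up, the work surface at z = 0. Lengths are in m, angles in rad, forces in N, time in s.
With the tool pointing down it reaches from about 0.4 to 0.85 m from the base axis. Payload 10.4 kg.
Tool frame: the origin (TCP) lies at the very end of the fingers, on their centre line; the grasp point (between the pads) lies 19 mm behind it; z points along the fingers, y is the line along which they close (so a half turn about z gives the same grasp; the last joint's range is limited). The gripper opens to 85 mm and grips with 20 to 120 N. Pads are 22 mm wide; open, the fingers measure 114 mm over their backs; the gripper's body (76 mm by 85 mm) begins 54 mm behind the grasp point. The pads swing forward as they close: fully open they stand 13 mm farther back than shut.
Start: joints at [1.083, 0.332, -0.065, 1.46, 0.022, 1.35, -0.088], TCP at [0.28, -0.559, 0.231] pointing down, gripper open.
Joint ranges: [-2.6, 2.6], [-0.5, 2.12], [-1.47, 1.34], [0.16, 2.42], [-1.27, 4.41], [0.06, 2.06], [-2.6, 2.6]. Speed limits (rad/s): [2.22, 2.22, 2.79, 2.79, 3.14, 3.14, 3.14].

### API

Orientations are given as a unit quaternion [x, y, z, w].
In Python, from workcell import * gives the robot as it stands.
- The arm moves only by the tool step_arm, never from a script. Its argument "commands" is one flat list of numbers, 7 for each row, row after row: the finger opening in mm, from 0 to 85.4, then the shift along the world's x, y, z as a fraction of full scale, then the turn, a rotation vector about the world's x, y, z as a fraction of full scale. A call has exactly 10 rows; each row is the pose to reach, as a shift and turn from the pose commanded when the call began, turning the shorter way round; what a row does not reach only later rows make up. Full scale, the value 1, is 0.6 m for a shift and pi rad for a turn. A row lasts 1/8 s, in which the tool goes at most 62.5 mm and 10.7 degrees, less where a joint would pass 70% of its speed; a pose out of reach is approached as far as the arm can. A call with a number of a shift or a turn outside -1 to 1 is refused whole. A call with a gripper value outside its range is refused whole. The fingers move at their own pace and stop on an object; "squeeze" is the grip in N (left out, the last holds). Time passes only in rows, so rows that repeat a pose let the fingers close, or fill a call up. It gives the time, the measured TCP pose, the force, the opening and the grip force at its end, in the units of the state.
- get_obs(): the state, without advancing time (a new reading comes with each control period).
- camera(name): name is "scene" or "top" or "wrist"; returns the picture (400x640x3 uint8, red, green, blue); there is no depth.
- camera_params(name): a dict with "mtx" (3x3 intrinsics, pixels), "extrinsics" (4x4, takes a point from world to camera coordinates); the wrist camera has in their place "tool_from_camera" (4x4, takes a point from camera to tool coordinates, whose origin is the TCP and whose axes are the flange's). Camera axes: x right, y down, z forward; pixel columns grow to the right and rows downward; lengths in m; the calibration is good to about 2 mm. A picture is of the moment at which its call begins: read the wrist's pose just before it. camera_params takes no time and is no camera call.
- hand_in(): hands the job in; it is judged then, once.
The state is a dict: "clock": time; "joint_pos": joint angles; "joint_velocities": joint speeds; "tau": joint torques, N m; "position": TCP position; "ee_rot": TCP orientation; "ft_force": force on the tool from outside, world axes, zero at the start; "torque": the same for the moment, N m; "grip_width": opening from 0.0 (shut) to 1.0 (fully open); "grasp_force": force on a finger pad.
Only numpy, scipy, OpenCV 4.12 (cv2) and the standard library are available. Lean on these libraries where they do the work, as an engineer would, in place of code of your own. Each camera call takes 0.05 s, during which the arm holds its last target. There are 200 camera calls.

### The job

Close the open steel carafe in the round holder: seat the green-edged strainer disc flat in its mouth, then screw the loose ribbed metal collar down over it, clockwise, until it is snug and keeps the strainer clamped. The neck thread is plastic, so press and tighten gently, and leave everything else on the counter where it stands.

Things in the scene. Friction and masses are not known exactly. Their poses are not given: they have to be found in the camera images.
- mouth (a point): Centre of the carafe's open mouth, on its upright axis at the level of the white plastic rim, 185 mm above the counter (z up). The recess in the mouth is 39.6 mm wide. The straight neck is 44 mm in diameter for 50 mm below the rim, then widens to an 84 mm body.
- seat_top (a point): Centre of the soft silicone seat inside the mouth, 4.5 mm below the rim, on which the strainer lies; it gives about 1 mm per 10 N. Do not press or pull with more than 40 N on the carafe: that breaks it.
- neck_thread (a point): On the axis, at the thread outside the neck: four grey ramps 51 mm over their tips, 66 degrees of arc each, 24 degree gaps between, sloping 4.8 mm down clockwise as seen from above (tops 7 to 12 mm, undersides 10.3 to 15.1 mm below the rim). How the gaps are turned differs each time and is not given: a collar resting on the ramps and turned back anticlockwise drops 3 mm or more into them.
- strainer_mid (a point): The loose strainer, at its centre, 12.5 mm above its underside (z upright). Perforated steel disc with a green edge, 37.4 mm wide, 7 mm thick, bevelled below, with a black knob on top, 14 mm wide and 18 mm tall, to take it by (25 mm in all, 70 g). It starts knob up, flat on the tray. Seated, its underside is 4.5 mm below the rim and its disc stands 2.5 mm proud of it.
- collar_mid (a point): The loose screw collar, at its centre, 11 mm above its lower edge (z upright). Ribbed metal ring, 59.6 mm outside, 22 mm tall, 150 g, open below, its 3 mm top flange turned in to a 28 mm hole that clears the knob. It starts flange up, flat on the tray. Its lower edge is 8 to 13.5 mm below the rim while its lugs rest on the ramps, 16.5 mm when dropped onto the strainer.
- collar_lugs (a point): On the collar's axis at its four inward lugs (5 mm wide, 3 mm high, 46.6 mm between tips). Dropped in, it turns clockwise freely for 0.4 to 0.85 rad; then the lugs meet the ramps and pull it, and whatever holds it, down 4.2 mm per rad. It is snug 0.15 to 0.4 rad past that first pull and stays so when let go; farther on it jams hard on the rim (over 0.3 N m) or runs off the ramps, loose.
- holder: Fixed heavy steel foot, 124 mm in diameter, with a black rubber sleeve, which holds the carafe so that it neither turns nor tips. Origin on the counter, on the carafe's axis. Its yaw says nothing about the thread.
- tray: Fixed flat slotted steel drainer tray, 200 x 210 mm, its top 10 mm above the counter; the strainer, the collar and a teaspoon lie on it. Origin under its centre.
- spoon: Loose steel teaspoon, 145 mm long, 10 mm high, on the tray's edge nearest the robot, to be left alone. Origin at the middle of its length, on the tray's top.
- ramekin: Loose white ceramic bowl, 76 mm wide, 45 mm high, to be left alone. Origin under its centre.
- jam_jar: Loose small jar of red jam with a brass lid, 52 mm wide, 62 mm high, to be left alone. Origin under its centre.
- shaker: Loose steel salt shaker, 42 mm wide, 78 mm high, to be left alone. Origin under its centre.
- carafe_a: Closed orange juice carafe with a steel cap, 82 mm wide, 220 mm tall, to be left alone. Origin under its centre.
- carafe_b: Closed dark red juice carafe with a steel cap, 82 mm wide, 220 mm tall, to be left alone. Origin under its centre.
Things that resemble listed ones, but are neither listed nor needed, are in the scene too. Of the things that look like the part that bears strainer_mid, the middle-sized one is meant.

How it is judged:
By the outcome, as a careful person would: the job done as asked, in the order asked, and still so for the second after the job is handed in, with the robot touching nothing.
It also fails if it takes over 72 s, if anything falls off the work surface, if the arm or the gripper's body presses on something with over 40 N, if the wrist force passes 120 N, or if a joint passes its speed limit or range.

## Working session

There is one attempt and no reset: what is moved stays moved. The work goes in short steps, Python scripts to look and compute and a tool call to move; the robot and the scene stay as the last step left them, time stands still between calls to the robot, and variables do not carry over. Pictures are saved under pics/ and viewed, at most 10 in all, crops included, and the job is handed in when it is done.

Besides the shell and the picture viewer there is one more tool, called after "Request:" as name(argument=value, ...) on one line, values as JSON. step_arm: Moves the arm, as the interface text tells. Its arguments: {"type":"object","properties":{"commands":{"type":"array","items":{"type":"number"}},"squeeze":{"type":"number"}},"required":["commands"]}

```bash
mkdir -p pics
cat > h.py <<'E'
from workcell import *
import numpy as np, cv2
from scipy.spatial.transform import Rotation as R
def cam(name):
    p=camera_params(name); K=np.array(p['mtx'])
    if name=='wrist':
        o=get_obs(); T=np.eye(4); T[:3,:3]=R.from_quat(o['ee_rot']).as_matrix(); T[:3,3]=o['position']
        W=T@np.array(p['tool_from_camera'])
    else: W=np.linalg.inv(np.array(p['extrinsics']))
    return K,W
def ray(K,W,uv,z):
    d=W[:3,:3]@np.linalg.inv(K)@np.array([uv[0],uv[1],1.]); c=W[:3,3]
    return c+d*(z-c[2])/d[2]
def proj(K,W,P):
    q=np.linalg.inv(W)@np.append(P,1); q=K@q[:3]; return q[:2]/q[2]
def save(img,n): cv2.imwrite('pics/'+n,cv2.cvtColor(img,cv2.COLOR_RGB2BGR))
E
python3 - <<'E'
from h import *
o=get_obs();print({k:np.round(v,3) for k,v in o.items()})
a=camera('scene');b=camera('top')
save(a,'s1.png');save(b,'t1.png')
np.save('a.npy',a);np.save('b.npy',b)
for n in('scene','top','wrist'):
    K,W=cam(n);print(n,K.round(1).tolist(),W.round(3).tolist())
E
```

```text
{'clock': np.float64(0.0), 'joint_pos': array([ 1.083,  0.333, -0.065,  1.461,  0.022,  1.35 , -0.089]), 'joint_velocities': array([-0.   , -0.   ,  0.001, -0.001, -0.   , -0.   , -0.001]), 'tau': array([-0.0000e+00, -6.2543e+01,  4.9000e-02, -3.9161e+01,  1.6000e-02,
        1.0000e-02, -0.0000e+00]), 'position': array([ 0.28 , -0.558,  0.23 ]), 'ee_rot': array([ 0.973,  0.23 , -0.   , -0.001]), 'ft_force': array([ 0.508, -0.026, -0.059]), 'torque': array([ 0.044,  0.006, -0.027]), 'grasp_force': np.float64(0.0), 'grip_width': np.float64(1.001)}
scene [[421.7, 0.0, 319.0], [0.0, 421.7, 200.7], [0.0, 0.0, 1.0]] [[-0.572, 0.52, -0.635, 1.201], [0.82, 0.342, -0.459, 0.424], [-0.021, -0.783, -0.622, 0.749], [0.0, 0.0, 0.0, 1.0]]
top [[384.8, 0.0, 317.0], [0.0, 384.8, 198.5], [0.0, 0.0, 1.0]] [[0.002, -0.993, 0.12, 0.466], [-1.0, 0.001, 0.031, -0.028], [-0.031, -0.12, -0.992, 1.147], [0.0, 0.0, 0.0, 1.0]]
wrist [[349.8, 0.0, 318.0], [0.0, 349.8, 201.9], [0.0, 0.0, 1.0]] [[0.449, -0.863, -0.231, 0.338], [-0.894, -0.434, -0.115, -0.528], [-0.001, 0.258, -0.966, 0.373], [0.0, 0.0, 0.0, 1.0]]
```

View pics/t1.png

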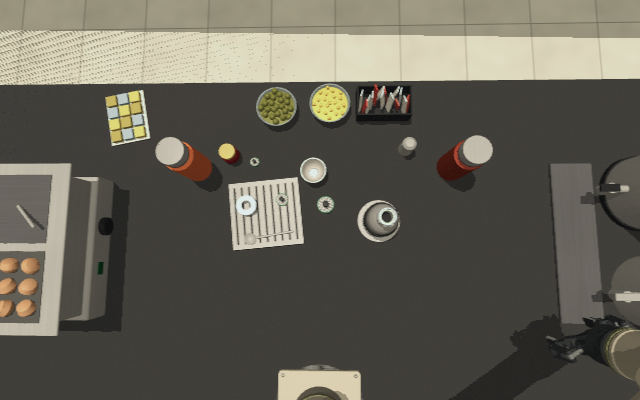

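View pics/s1.png

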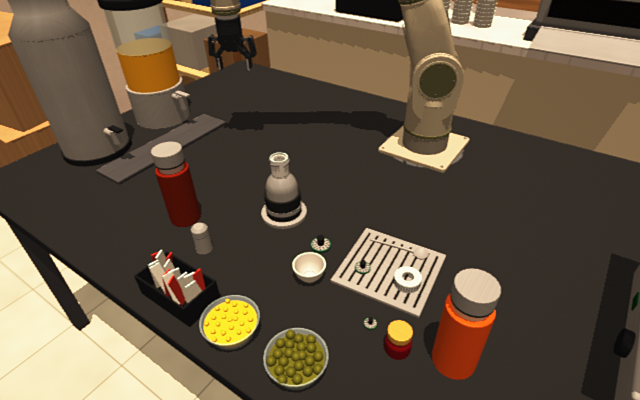

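The top view shows the collar at (246,205), the middle-sized strainer on the tray at (282,199), the big decoy at (325,204), the small decoy at (254,161) and the carafe mouth at (387,217). The scene view agrees: mouth (279,158), strainer (362,266), collar (408,279).

```bash
cat > m.py <<'E'
from h import *
K,W=cam('top');Ks,Ws=cam('scene')
def tri(u1,u2):
    A=[];b=[]
    for (k,w,u) in((K,W,u1),(Ks,Ws,u2)):
        d=w[:3,:3]@np.linalg.inv(k)@np.array([*u,1.]);d/=np.linalg.norm(d);P=np.eye(3)-np.outer(d,d);A.append(P);b.append(P@w[:3,3])
    return np.linalg.lstsq(np.vstack(A),np.hstack(b),rcond=None)[0]
for n,u1,u2,z in(('mouth',(387.5,217),(279,158),.185),('strainer',(282,199),(362,266),.02),('collar',(246,205),(408,279),.032),('big',(325,204),(320,243),.01),('spoonL',(250,239),(421,253),.015),('spoonR',(295,233),(374,238),.015),('ramekin',(313,169),(309,264),.045)):
    print(n,tri(u1,u2).round(3),ray(K,W,u1,z).round(3),ray(Ks,Ws,u2,z).round(3))
o=get_obs();print(R.from_quat(o['ee_rot']).as_matrix().round(3))
print(np.array(camera_params('wrist')['tool_from_camera']).round(4))
E
python3 m.py
```

```text
mouth [ 0.537 -0.174  0.183] [ 0.536 -0.173  0.185] [ 0.539 -0.173  0.185]
strainer [0.602 0.11  0.022] [0.601 0.111 0.02 ] [0.601 0.109 0.02 ]
collar [0.583 0.216 0.027] [0.582 0.216 0.032] [0.588 0.217 0.032]
big [ 0.588 -0.017  0.015] [ 0.587 -0.016  0.01 ] [ 0.584 -0.022  0.01 ]
spoonL [0.484 0.204 0.017] [0.483 0.205 0.015] [0.482 0.203 0.015]
spoonR [0.499 0.077 0.012] [0.501 0.072 0.015] [0.498 0.084 0.015]
ramekin [0.685 0.019 0.049] [0.686 0.019 0.045] [0.683 0.017 0.045]
[[ 0.894  0.448 -0.001]
 [ 0.448 -0.894  0.001]
 [-0.    -0.001 -1.   ]]
[[ 8.000e-04 -9.661e-01 -2.581e-01  6.550e-02]
 [ 1.000e+00  7.000e-04  4.000e-04 -1.300e-03]
 [-2.000e-04 -2.581e-01  9.661e-01 -1.425e-01]
 [ 0.000e+00  0.000e+00  0.000e+00  1.000e+00]]
```

Request:
step_arm(commands=[85,0.06,0.09,0.1,0,0,0.05,85,0.12,0.18,0.1,0,0,0.1,85,0.18,0.27,0.1,0,0,0.15,85,0.24,0.36,0.1,0,0,0.2,85,0.3,0.45,0.1,0,0,0.25,85,0.36,0.54,0.1,0,0,0.25,85,0.428,0.642,0.1,0,0,0.25,85,0.428,0.642,0.1,0,0,0.25,85,0.428,0.642,0.1,0,0,0.25,85,0.428,0.642,0.1,0,0,0.25], squeeze=30)

```text
clock: 1.35
position: [0.5365, -0.1742, 0.2909]
ee_rot: [0.811, 0.585, -0.0, -0.0]
ft_force: [0.7, -0.1, -0.1]
grip_width: 0.991
grasp_force: 0.0
```

Run:
```python
from h import *
o=get_obs();print({k:np.round(o[k],4).tolist() for k in('clock','position','ee_rot','joint_pos','ft_force')})
K,W=cam('wrist');np.save('Ww.npy',W)
a=camera('wrist');np.save('w1.npy',a);
u=proj(K,W,[.537,-.173,.185]);print(u)
u=u.round().astype(int)
cv2.imwrite('pics/w1.png',cv2.resize(cv2.cvtColor(a,cv2.COLOR_RGB2BGR)[max(0,u[1]-100):u[1]+100,u[0]-130:u[0]+130],None,fx=3,fy=3,interpolation=cv2.INTER_CUBIC))
```

```text
{'clock': 1.35, 'position': [0.5365, -0.1742, 0.2909], 'ee_rot': [0.8111, 0.585, -0.0004, -0.0002], 'joint_pos': [0.6221, 0.2048, -0.454, 1.5121, 0.0904, 1.4462, -0.1561], 'ft_force': [0.7382, -0.1412, -0.0772]}
[318.9559493 200.0032103]
```

View pics/w1.png

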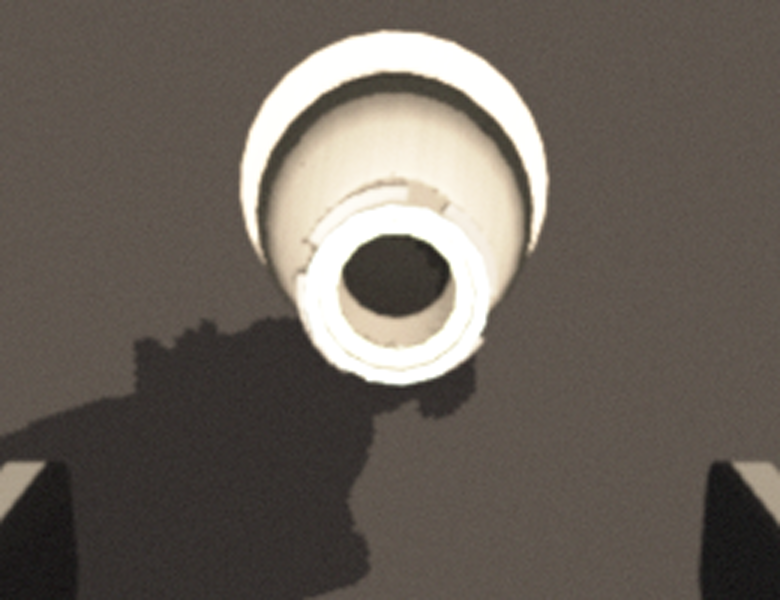

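The wrist crop (×3) shows the rim centred near crop (396,294). Thread gaps show at the left, (300,270)–(308,243), and at the top right, (406,187)–(450,210).

Run:
```python
from h import *
W=np.load('Ww.npy');K=np.array(camera_params('wrist')['mtx']);a=np.load('w1.npy')
c2f=lambda x,y:(189+(x+.5)/3-.5,100+(y+.5)/3-.5)
# dark hole and rim
g=a.min(2); m=((g>235)*255).astype(np.uint8); 
m[:, :]=np.where((np.indices(g.shape)[0]>165)&(np.indices(g.shape)[0]<232),m,0)
m[:,:280]=0;m[:,360:]=0
cs,_=cv2.findContours(m,cv2.RETR_EXTERNAL,cv2.CHAIN_APPROX_NONE)
c=max(cs,key=cv2.contourArea);e=cv2.fitEllipse(c);print(e,ray(K,W,e[0],.185).round(4))
# bottom-half arc of the rim & inner opening
for lab,z,pts in(('rim manual',.185,[(304,290),(490,290),(397,206),(397,384)]),):
    P=[ray(K,W,c2f(*p),z) for p in pts];print(np.round(P,4).tolist())
ctr=ray(K,W,c2f(396.5,294),.185);print('ctr',ctr)
for n,p,z in(('Llow',(300,270),.173),('Lhigh',(308,243),.178),('Tlow',(406,187),.173),('Thigh',(450,210),.178)):
    q=ray(K,W,c2f(*p),z);d=q-ctr;print(n,np.hypot(*d[:2]).round(4),np.degrees(np.arctan2(d[1],d[0])).round(1))
g=a[160:240,285:360].min(2)
for r in (30,35,40): print(g[r].tolist())
print(g[:,36].tolist())
```

```text
((320.11328125, 196.79608154296875), (58.94011688232422, 62.892765045166016), 122.52455139160156) [ 0.5386 -0.171   0.185 ]
[[0.5178, -0.1637, 0.185], [0.5608, -0.178, 0.185], [0.5458, -0.1512, 0.185], [0.5317, -0.1938, 0.185]]
ctr [ 0.53886183 -0.17175291  0.185     ]
Llow 0.0247 154.1
Lhigh 0.0246 134.5
Tlow 0.0246 66.0
Thigh 0.0236 37.7
[172, 172, 160, 140, 131, 132, 197, 254, 255, 255, 255, 254, 255, 255, 255, 255, 254, 212, 79, 47, 47, 51, 49, 46, 47, 51, 52, 52, 46, 48, 50, 47, 52, 55, 53, 50, 48, 52, 49, 51, 47, 50, 53, 47, 51, 51, 52, 48, 52, 51, 42, 38, 35, 53, 158, 251, 255, 255, 255, 254, 242, 254, 255, 255, 255, 252, 229, 223, 222, 213, 196, 190, 183, 171, 144]
[154, 164, 181, 227, 239, 232, 253, 255, 255, 255, 254, 255, 255, 255, 255, 253, 201, 164, 135, 80, 50, 47, 47, 47, 47, 46, 49, 46, 48, 48, 46, 48, 45, 51, 46, 48, 50, 50, 49, 45, 46, 46, 49, 48, 50, 50, 51, 47, 51, 42, 38, 40, 74, 113, 136, 156, 238, 254, 255, 255, 254, 236, 249, 255, 255, 255, 254, 232, 221, 202, 182, 160, 126, 86, 66]
[74, 92, 136, 207, 239, 250, 255, 255, 255, 255, 238, 253, 255, 255, 255, 254, 240, 182, 176, 175, 174, 164, 129, 83, 50, 48, 49, 48, 45, 47, 46, 46, 48, 48, 47, 44, 49, 46, 46, 47, 45, 48, 46, 48, 48, 48, 45, 52, 73, 107, 133, 143, 141, 141, 144, 178, 251, 255, 255, 255, 255, 253, 251, 255, 255, 255, 252, 202, 162, 128, 95, 77, 75, 76, 76]
[168, 166, 214, 236, 236, 233, 218, 196, 232, 255, 255, 255, 255, 253, 255, 255, 255, 244, 98, 49, 50, 55, 51, 55, 52, 53, 50, 53, 51, 50, 48, 50, 51, 49, 49, 50, 50, 46, 50, 47, 49, 45, 48, 47, 49, 81, 145, 175, 178, 181, 179, 178, 176, 176, 180, 189, 220, 253, 255, 255, 255, 254, 233, 221, 255, 255, 255, 252, 113, 45, 46, 48, 47, 48, 48, 51, 64, 77, 77, 80]
```

Request:
step_arm(commands=[50,0,0.1,0,0,0,0,50,0.03,0.2,0,0,0,0,50,0.07,0.3,0,0,0,0,50,0.1,0.4,-0.06,0,0,0,50,0.1075,0.4733,-0.12,0,0,0,50,0.1075,0.4733,-0.2,0,0,0,50,0.1075,0.4733,-0.26,0,0,0,50,0.1075,0.4733,-0.28,0,0,0,50,0.1075,0.4733,-0.28,0,0,0,50,0.1075,0.4733,-0.28,0,0,0])

```text
clock: 2.65
position: [0.6026, 0.1102, 0.1253]
ee_rot: [0.811, 0.585, 0.001, 0.001]
ft_force: [0.1, -0.1, 0.0]
grip_width: 0.582
grasp_force: 0.0
```

Run:
```python
from h import *
o=get_obs();print({k:np.round(o[k],4).tolist() for k in('clock','position','ee_rot','joint_pos','ft_force')})
K,W=cam('wrist');np.save('Ww2.npy',W)
a=camera('wrist');np.save('w2.npy',a);
hsv=cv2.cvtColor(a,cv2.COLOR_RGB2HSV)
m=cv2.inRange(hsv,(40,70,30),(90,255,255))
cs,_=cv2.findContours(m,cv2.RETR_EXTERNAL,cv2.CHAIN_APPROX_NONE)
for c in cs:
    if cv2.contourArea(c)>50: print('green',cv2.boundingRect(c),cv2.contourArea(c))
    if len(c)>30: e=cv2.fitEllipse(c);print(e,ray(K,W,e[0],.0135))
cv2.imwrite('pics/w2.png',cv2.cvtColor(a,cv2.COLOR_RGB2BGR))
```

```text
{'clock': 2.65, 'position': [0.6026, 0.1102, 0.1253], 'ee_rot': [0.8112, 0.5848, 0.0012, 0.0007], 'joint_pos': [0.21, 0.4473, -0.5954, 1.6007, 0.267, 1.1731, -0.7645], 'ft_force': [0.1407, -0.1433, 0.0081]}
green (319, 310, 60, 48) 369.5
((348.2402648925781, 339.15899658203125), (53.27305221557617, 56.77581787109375), 82.31941223144531) [ 0.58828441 -0.01236607  0.0135    ]
green (291, 174, 51, 48) 1840.0
((316.1859130859375, 197.37535095214844), (47.74889373779297, 49.18349838256836), 80.61064147949219) [0.6016154  0.11267122 0.0135    ]
green (417, 3, 42, 46) 1420.5
((437.236328125, 25.362520217895508), (39.850948333740234, 45.48762512207031), 26.471986770629883) [0.71512293 0.19898316 0.0135    ]
```

View pics/w2.png

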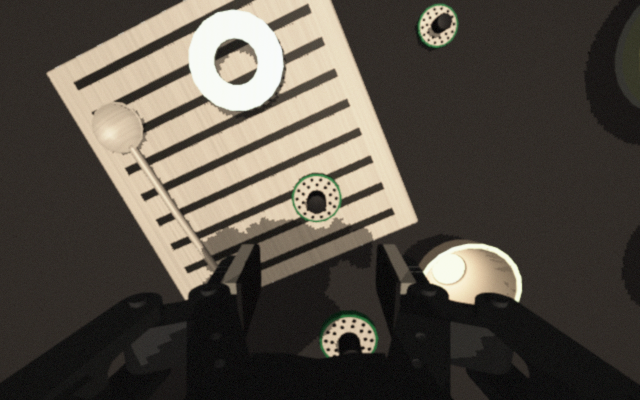

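The wrist image shows the middle strainer's green rim centred at (316,198), the collar at (236,60), the big decoy at (348,339) and the small one at (437,25). The 51 px width at about 257 mm gives 37 mm, so this is the right one.

Request:
step_arm(commands=[45,0.0005,0.0042,-0.05,0,0,0,45,0.0005,0.0042,-0.1,0,0,0,45,0.0005,0.0042,-0.14,0,0,0,45,0.0005,0.0042,-0.16,0,0,0,45,0.0005,0.0042,-0.171,0,0,0,45,0.0005,0.0042,-0.171,0,0,0,45,0.0005,0.0042,-0.171,0,0,0,0,0.0005,0.0042,-0.171,0,0,0,0,0.0005,0.0042,-0.171,0,0,0,0,0.0005,0.0042,-0.171,0,0,0], squeeze=40)

```text
clock: 3.95
position: [0.6021, 0.1131, 0.0213]
ee_rot: [0.811, 0.585, 0.0, 0.0]
ft_force: [-1.2, -1.1, 5.1]
grip_width: 0.14
grasp_force: 39.1
```

Request:
step_arm(commands=[0,0,0,0.08,0,0,0,0,0,0,0.18,0,0,0,0,0,0,0.28,0,0,0,0,-0.02,-0.09,0.36,0,0,0,0,-0.04,-0.18,0.383,0,0,0,0,-0.06,-0.27,0.383,0,0,0,0,-0.08,-0.36,0.383,0,0,0,0,-0.1,-0.45,0.383,0,0,0,0,-0.1047,-0.4738,0.383,0,0,0,0,-0.1047,-0.4738,0.383,0,0,0])

```text
clock: 5.2
position: [0.5387, -0.1718, 0.2503]
ee_rot: [0.811, 0.585, -0.0, -0.0]
ft_force: [-0.2, 1.0, -1.0]
grip_width: 0.139
grasp_force: 39.1
```

Run:
```python
from h import *
o=get_obs();print({k:np.round(o[k],4).tolist() for k in('clock','position','ee_rot','joint_pos','ft_force','grip_width','grasp_force')})
K,W=cam('wrist');np.save('Ww3.npy',W)
a=camera('wrist');np.save('w3.npy',a);
hsv=cv2.cvtColor(a,cv2.COLOR_RGB2HSV)
m=cv2.inRange(hsv,(40,70,30),(90,255,255));m[:180]=0
ys,xs=np.nonzero(m);print(len(xs),xs.min(),xs.max(),ys.min(),ys.max())
cv2.imwrite('pics/w3.png',cv2.resize(cv2.cvtColor(a,cv2.COLOR_RGB2BGR)[130:330,190:450],None,fx=3,fy=3,interpolation=cv2.INTER_CUBIC))
p=np.array(o['position']);print('expected disc px',proj(K,W,p+[0,0,-.0075]),'mouth',proj(K,W,[.5388,-.1716,.185]))
```

```text
{'clock': 5.2, 'position': [0.5387, -0.1718, 0.2503], 'ee_rot': [0.8114, 0.5845, -0.0, -0.0002], 'joint_pos': [0.6449, 0.2284, -0.4872, 1.5733, 0.1082, 1.3671, -0.1758], 'ft_force': [-0.1755, 0.9942, -1.0392], 'grip_width': 0.1386, 'grasp_force': 39.0643}
625 278 357 218 296
expected disc px [319.26455633 256.62570362] mouth [318.97767395 218.41214924]
```

View pics/w3.png

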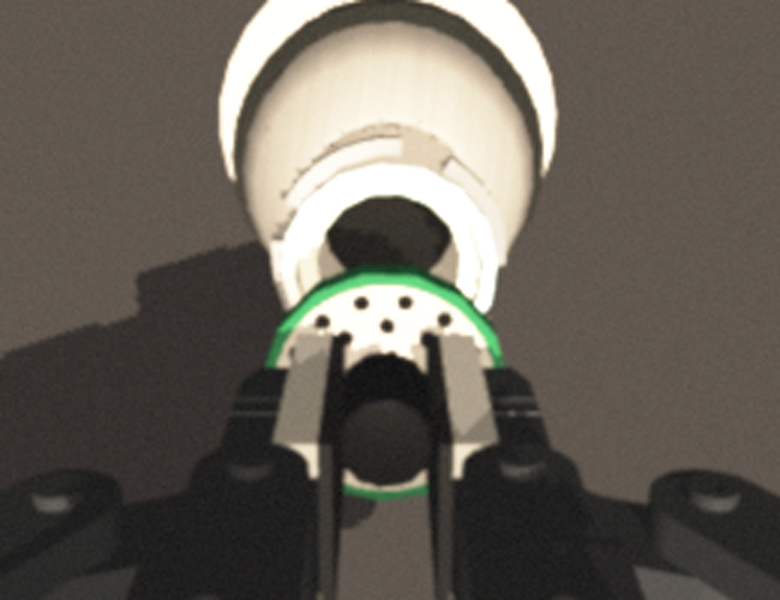

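The crop shows the strainer in hand with its green rim centred at crop (385,383). The mouth is centred at about (388,267), so they line up within roughly 0.6 mm. I'll correct that and lower it.

Request:
step_arm(commands=[0,0.001,-0.0003,-0.03,0,0,0,0,0.001,-0.0003,-0.06,0,0,0,0,0.001,-0.0003,-0.08,0,0,0,0,0.001,-0.0003,-0.083,0,0,0,0,0.001,-0.0003,-0.085,0,0,0,0,0.001,-0.0003,-0.0875,0,0,0,0,0.001,-0.0003,-0.09,0,0,0,0,0.001,-0.0003,-0.0925,0,0,0,0,0.001,-0.0003,-0.0945,0,0,0,0,0.001,-0.0003,-0.0945,0,0,0])

```text
clock: 6.5
position: [0.5395, -0.1715, 0.1938]
ee_rot: [0.811, 0.585, 0.0, -0.0]
ft_force: [-0.9, -0.2, -0.7]
grip_width: 0.137
grasp_force: 39.1
```

Request:
step_arm(commands=[0,0,0,-0.001,0,0,0,0,0,0,-0.002,0,0,0,0,0,0,-0.003,0,0,0,0,0,0,-0.004,0,0,0,0,0,0,-0.005,0,0,0,0,0,0,-0.005,0,0,0,0,0,0,-0.005,0,0,0,0,0,0,-0.005,0,0,0,0,0,0,-0.005,0,0,0,0,0,0,-0.005,0,0,0])

```text
clock: 7.75
position: [0.5396, -0.1715, 0.1911]
ee_rot: [0.811, 0.585, 0.0, 0.0]
ft_force: [-3.7, 0.2, 5.6]
grip_width: 0.14
grasp_force: 39.4
```

Request:
step_arm(commands=[45,0,0,0,0,0,0,45,0,0,0,0,0,0,45,0,0,0,0,0,0,45,0,0,0.03,0,0,0,45,0,0,0.08,0,0,0,75,0,0,0.14,0,0,0,75,0,0,0.17,0,0,0,75,0,0,0.17,0,0,0,75,0,0,0.17,0,0,0,75,0,0,0.17,0,0,0])

```text
clock: 9.0
position: [0.5391, -0.1714, 0.2915]
ee_rot: [0.811, 0.585, -0.001, -0.001]
ft_force: [-0.8, 0.3, 0.3]
grip_width: 0.879
grasp_force: 0.0
```

Run:
```python
from h import *
o=get_obs();print({k:np.round(o[k],4).tolist() for k in('clock','position','ee_rot','joint_pos','ft_force','grip_width','grasp_force')})
K,W=cam('wrist');np.save('Ww4.npy',W)
a=camera('wrist');np.save('w4.npy',a);
hsv=cv2.cvtColor(a,cv2.COLOR_RGB2HSV)
m=cv2.inRange(hsv,(40,70,30),(90,255,255))
cs,_=cv2.findContours(m,cv2.RETR_EXTERNAL,cv2.CHAIN_APPROX_NONE)
for c in cs:
    if len(c)>30: e=cv2.fitEllipse(c);print(e,cv2.boundingRect(c),ray(K,W,e[0],.1865))
cv2.imwrite('pics/w4.png',cv2.resize(cv2.cvtColor(a,cv2.COLOR_RGB2BGR)[100:300,190:450],None,fx=3,fy=3,interpolation=cv2.INTER_CUBIC))
```

```text
{'clock': 9.0, 'position': [0.5391, -0.1714, 0.2915], 'ee_rot': [0.8109, 0.5852, -0.0006, -0.0008], 'joint_pos': [0.6431, 0.2132, -0.4878, 1.5046, 0.0997, 1.4507, -0.1681], 'ft_force': [-0.8035, 0.2916, 0.2767], 'grip_width': 0.8786, 'grasp_force': 0.0}
((327.0755615234375, 210.4275665283203), (24.71945571899414, 35.48255157470703), 49.72300338745117) (323, 208, 21, 18) [ 0.54266734 -0.17925647  0.1865    ]
((343.95556640625, 183.53985595703125), (67.9990234375, 110.781494140625), 54.23075866699219) (295, 197, 27, 30) [ 0.56047131 -0.16383779  0.1865    ]
((319.00726318359375, 201.81094360351562), (46.878543853759766, 48.38862991333008), 90.71968841552734) (296, 178, 46, 18) [ 0.5390833  -0.17114823  0.1865    ]
((316.271728515625, 17.9676570892334), (44.70347595214844, 49.68105697631836), 179.8041534423828) (293, 0, 47, 45) [ 0.57574773 -0.0545866   0.1865    ]
```

View pics/w4.png

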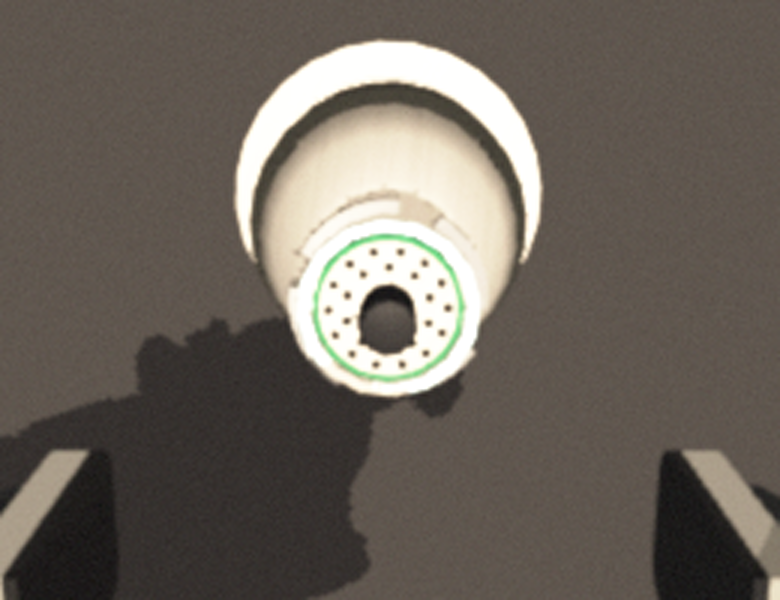

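The strainer is flat and centred in the mouth, with its green ring concentric with the rim at crop (390,308). Next is the collar.

Request:
step_arm(commands=[85,0,0.1,0,0,0,0,85,0.01,0.2,0,0,0,0,85,0.02,0.3,0,0,0,0,85,0.03,0.4,-0.02,0,0,0,85,0.04,0.5,-0.06,0,0,0,85,0.06,0.6,-0.12,0,0,0,85,0.0727,0.6463,-0.2,0,0,0,85,0.0727,0.6463,-0.26,0,0,0,85,0.0727,0.6463,-0.2625,0,0,0,85,0.0727,0.6463,-0.2625,0,0,0])

```text
clock: 10.3
position: [0.5839, 0.2159, 0.1367]
ee_rot: [0.811, 0.585, 0.001, 0.0]
ft_force: [-0.1, 0.1, 1.0]
grip_width: 0.994
grasp_force: 0.0
```

Run:
```python
from h import *
o=get_obs();print({k:np.round(o[k],4).tolist() for k in('clock','position','ee_rot','joint_pos','ft_force','grip_width')})
K,W=cam('wrist')
a=camera('wrist');np.save('w5.npy',a)
u=proj(K,W,[.584,.216,.032]);print(u)
g=a.min(2);m=((g>225)*255).astype(np.uint8);m=cv2.morphologyEx(m,cv2.MORPH_OPEN,np.ones((3,3)))
cs,_=cv2.findContours(m,cv2.RETR_CCOMP,cv2.CHAIN_APPROX_NONE)
for c in cs:
    if cv2.contourArea(c)>500: e=cv2.fitEllipse(c);print(np.round(cv2.contourArea(c)),np.round(e[0],1),np.round(e[1],1),cv2.boundingRect(c),ray(K,W,e[0],.032).round(4))
cv2.imwrite('pics/w5.png',cv2.cvtColor(a,cv2.COLOR_RGB2BGR))
Kt,Wt=cam('top');print('carafe_a',ray(Kt,Wt,(172,151),.22),'jam',ray(Kt,Wt,(228,151),.062))
```

```text
{'clock': 10.3, 'position': [0.5839, 0.2159, 0.1367], 'ee_rot': [0.8112, 0.5848, 0.0006, 0.0003], 'joint_pos': [0.0859, 0.4776, -0.6733, 1.5569, 0.3112, 1.2152, -0.9631], 'ft_force': [-0.0993, 0.1267, 1.0443], 'grip_width': 0.9939}
[318.7890784  202.21843001]
4358.0 [317.8 196.9] [68.2 82.6] (277, 162, 82, 71) [0.5846 0.22   0.032 ]
1130.0 [317.2 201.6] [37.3 38.7] (298, 183, 40, 38) [0.5831 0.2168 0.032 ]
carafe_a [0.69829953 0.36365778 0.22      ] jam [0.73697651 0.26552207 0.062     ]
```

View pics/w5.png

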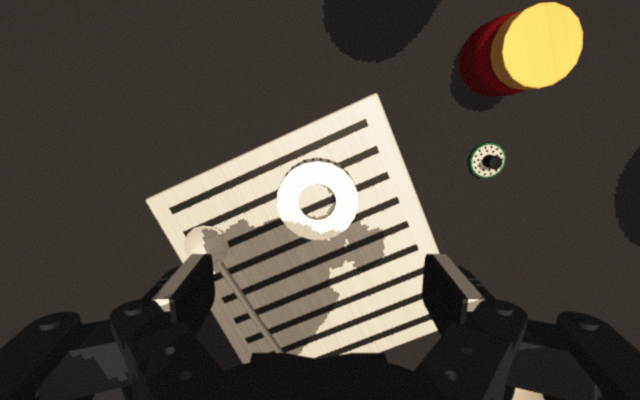

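The collar's outer circle is centred at about (318,200), its hole at (317,202). The spoon bowl at (207,243) sits about 20 mm clear of the left finger's track.

Request:
step_arm(commands=[85,0.001,0.002,-0.06,0,0,0,85,0.001,0.002,-0.12,0,0,0,85,0.001,0.002,-0.17,0,0,0,85,0.001,0.002,-0.195,0,0,0,85,0.001,0.002,-0.205,0,0,0,85,0.001,0.002,-0.205,0,0,0,50,0.001,0.002,-0.205,0,0,0,50,0.001,0.002,-0.205,0,0,0,50,0.001,0.002,-0.205,0,0,0,50,0.001,0.002,-0.205,0,0,0], squeeze=40)

```text
clock: 11.6
position: [0.5843, 0.2178, 0.0138]
ee_rot: [0.811, 0.585, 0.001, 0.0]
ft_force: [-2.2, -0.5, 8.1]
grip_width: 0.692
grasp_force: 42.0
```

Request:
step_arm(commands=[50,0,0,0.08,0,0,0,50,0,0,0.18,0,0,0,50,0,-0.02,0.28,0,0,0,50,-0.01,-0.11,0.36,0,0,0,50,-0.02,-0.2,0.39,0,0,0,50,-0.03,-0.29,0.3967,0,0,0,50,-0.04,-0.38,0.3967,0,0,0,50,-0.05,-0.47,0.3967,0,0,0,50,-0.06,-0.56,0.3967,0,0,0,50,-0.0732,-0.6467,0.3967,0,0,0])

```text
clock: 12.85
position: [0.5393, -0.1722, 0.2508]
ee_rot: [0.811, 0.585, 0.0, 0.0]
ft_force: [0.6, -0.1, -1.4]
grip_width: 0.686
grasp_force: 44.7
```

Request:
step_arm(commands=[50,0,0,0,0,0,0,50,0,0,-0.03,0,0,0,50,0,0,-0.06,0,0,0,50,0,0,-0.08,0,0,0,50,0,0,-0.09,0,0,0,50,0,0,-0.095,0,0,0,50,0,0,-0.1,0,0,0,50,0,0,-0.104,0,0,0,50,0,0,-0.107,0,0,0,50,0,0,-0.107,0,0,0])

```text
clock: 14.1
position: [0.5398, -0.1705, 0.1861]
ee_rot: [0.811, 0.585, 0.0, 0.0]
ft_force: [-0.1, -1.0, -1.7]
grip_width: 0.687
grasp_force: 44.7
```

Request:
step_arm(commands=[50,0,0,-0.002,0,0,0,50,0,0,-0.004,0,0,0,50,0,0,-0.006,0,0,0,50,0,0,-0.008,0,0,0,50,0,0,-0.0095,0,0,0,50,0,0,-0.011,0,0,0,50,0,0,-0.012,0,0,0,50,0,0,-0.012,0,0,0,50,0,0,-0.012,0,0,0,50,0,0,-0.012,0,0,0])

```text
clock: 15.35
position: [0.5399, -0.1705, 0.179]
ee_rot: [0.811, 0.585, 0.0, 0.0]
ft_force: [0.6, 0.4, -1.4]
grip_width: 0.689
grasp_force: 44.7
```

Request:
step_arm(commands=[50,0,0,-0.001,0,0,0,50,0,0,-0.002,0,0,0,50,0,0,-0.003,0,0,0,50,0,0,-0.004,0,0,0,50,0,0,-0.005,0,0,0,50,0,0,-0.006,0,0,0,50,0,0,-0.007,0,0,0,50,0,0,-0.007,0,0,0,50,0,0,-0.007,0,0,0,50,0,0,-0.007,0,0,0])

```text
clock: 16.6
position: [0.54, -0.1705, 0.1757]
ee_rot: [0.811, 0.585, 0.0, 0.0]
ft_force: [-3.9, 1.1, 7.7]
grip_width: 0.689
grasp_force: 45.6
```

Request:
step_arm(commands=[50,0,0,0,0,0,-0.006,50,0,0,0,0,0,-0.012,50,0,0,0,0,0,-0.018,50,0,0,-0.001,0,0,-0.024,50,0,0,-0.001,0,0,-0.03,50,0,0,-0.001,0,0,-0.036,50,0,0,-0.001,0,0,-0.042,50,0,0,-0.001,0,0,-0.042,50,0,0,-0.001,0,0,-0.042,50,0,0,-0.001,0,0,-0.042])

```text
clock: 17.85
position: [0.5395, -0.1709, 0.1737]
ee_rot: [0.848, 0.53, -0.0, -0.0]
ft_force: [3.3, -0.9, -0.9]
grip_width: 0.69
grasp_force: 44.8
```

Run:
```python
from h import *
o=get_obs();print({k:np.round(o[k],4).tolist() for k in('clock','position','ee_rot','joint_pos','ft_force','torque')})
print(R.from_quat(o['ee_rot']).as_matrix()[:,0])
```

```text
{'clock': 17.85, 'position': [0.5395, -0.1709, 0.1737], 'ee_rot': [0.8478, 0.5303, -0.0004, -0.0002], 'joint_pos': [0.659, 0.2857, -0.5102, 1.6747, 0.1473, 1.2203, -0.3378], 'ft_force': [3.29, -0.9253, -0.9164], 'torque': [-0.3457, -0.5728, -0.1576]}
[ 4.37629706e-01  8.99155160e-01 -4.87874165e-04]
```

Request:
step_arm(commands=[50,0,0,-0.001,0,0,0,50,0,0,-0.002,0,0,0,50,0,0,-0.003,0,0,0,50,0,0,-0.0035,0,0,0,50,0,0,-0.0035,0,0,0,50,0,0,-0.0035,0,0,0,50,0,0,-0.0035,0,0,0,50,0,0,-0.0035,0,0,0,50,0,0,-0.0035,0,0,0,50,0,0,-0.0035,0,0,0])

```text
clock: 19.1
position: [0.5398, -0.1709, 0.1721]
ee_rot: [0.848, 0.53, -0.0, 0.0]
ft_force: [0.4, -4.6, 2.3]
grip_width: 0.69
grasp_force: 45.0
```

Request:
step_arm(commands=[50,0,0,0,0,0,-0.012,50,0,0,0,0,0,-0.024,50,0,0,0,0,0,-0.036,50,0,0,0,0,0,-0.048,50,0,0,0,0,0,-0.06,50,0,0,0,0,0,-0.072,50,0,0,0,0,0,-0.084,50,0,0,0,0,0,-0.096,50,0,0,0,0,0,-0.096,50,0,0,0,0,0,-0.096])

```text
clock: 20.35
position: [0.5399, -0.1705, 0.1721]
ee_rot: [0.918, 0.397, 0.0, 0.0]
ft_force: [3.1, -2.8, 0.1]
grip_width: 0.686
grasp_force: 44.9
```

```bash
cat > s.py <<'E'
from h import *
o=get_obs();x=R.from_quat(o['ee_rot']).as_matrix()[:,0]
print({k:np.round(o[k],4).tolist() for k in('clock','position','ft_force','torque')},'yaw',np.arctan2(x[1],x[0]).round(4),'j7',o['joint_pos'][6].round(3))
E
python3 s.py
```

```text
{'clock': 20.35, 'position': [0.5399, -0.1705, 0.1721], 'ft_force': [3.1194, -2.8161, 0.0581], 'torque': [-0.549, -0.8035, 0.05]} yaw 0.8169 j7 -0.63
```

Request:
step_arm(commands=[50,0,0,0,0,0,-0.008,50,0,0,0,0,0,-0.016,50,0,0,0,0,0,-0.024,50,0,0,0,0,0,-0.032,50,0,0,0,0,0,-0.04,50,0,0,0,0,0,-0.048,50,0,0,0,0,0,-0.048,50,0,0,0,0,0,-0.048,50,0,0,0,0,0,-0.048,50,0,0,0,0,0,-0.048])

```text
clock: 21.6
position: [0.5401, -0.1708, 0.1722]
ee_rot: [0.945, 0.326, 0.0, 0.0]
ft_force: [5.1, -3.7, -0.9]
grip_width: 0.686
grasp_force: 44.9
```

```bash
python3 s.py
```

```text
{'clock': 21.6, 'position': [0.5401, -0.1708, 0.1722], 'ft_force': [5.1353, -3.6759, -0.9353], 'torque': [-0.767, -1.0613, 0.0696]} yaw 0.6646 j7 -0.778
```

Request:
step_arm(commands=[50,0.0006,-0.0005,0,0,0,-0.008,50,0.0006,-0.0005,0,0,0,-0.016,50,0.0006,-0.0005,0,0,0,-0.024,50,0.0006,-0.0005,0,0,0,-0.032,50,0.0006,-0.0005,0,0,0,-0.04,50,0.0006,-0.0005,0,0,0,-0.048,50,0.0006,-0.0005,0,0,0,-0.048,50,0.0006,-0.0005,0,0,0,-0.048,50,0.0006,-0.0005,0,0,0,-0.048,50,0.0006,-0.0005,0,0,0,-0.048])

```text
clock: 22.85
position: [0.5404, -0.1711, 0.1721]
ee_rot: [0.967, 0.254, 0.0, 0.0]
ft_force: [5.5, -3.1, 0.2]
grip_width: 0.689
grasp_force: 44.9
```

```bash
python3 s.py
```

```text
{'clock': 22.85, 'position': [0.5404, -0.1711, 0.1721], 'ft_force': [5.5279, -3.0827, 0.2344], 'torque': [-0.6919, -1.0011, 0.0371]} yaw 0.5138 j7 -0.924
```

Request:
step_arm(commands=[50,0.0006,-0.0004,0,0,0,-0.008,50,0.0006,-0.0004,0,0,0,-0.016,50,0.0006,-0.0004,0,0,0,-0.024,50,0.0006,-0.0004,0,0,0,-0.032,50,0.0006,-0.0004,0,0,0,-0.036,50,0.0006,-0.0004,0,0,0,-0.036,50,0.0006,-0.0004,0,0,0,-0.036,50,0.0006,-0.0004,0,0,0,-0.036,50,0.0006,-0.0004,0,0,0,-0.036,50,0.0006,-0.0004,0,0,0,-0.036])

```text
clock: 24.1
position: [0.5406, -0.1713, 0.1721]
ee_rot: [0.98, 0.199, 0.0, 0.0]
ft_force: [4.6, -3.5, 0.7]
grip_width: 0.685
grasp_force: 44.9
```

```bash
python3 s.py
```

```text
{'clock': 24.1, 'position': [0.5406, -0.1713, 0.1721], 'ft_force': [4.5634, -3.4731, 0.6958], 'torque': [-0.762, -0.9447, 0.0695]} yaw 0.4006 j7 -1.034
```

Request:
step_arm(commands=[50,0,0,0,0,0,-0.008,50,0,0,0,0,0,-0.016,50,0,0,0,0,0,-0.024,50,0,0,0,0,0,-0.032,50,0,0,0,0,0,-0.032,50,0,0,0,0,0,-0.032,50,0,0,0,0,0,-0.032,50,0,0,0,0,0,-0.032,50,0,0,0,0,0,-0.032,50,0,0,0,0,0,-0.032])

```text
clock: 25.35
position: [0.5406, -0.1715, 0.1719]
ee_rot: [0.989, 0.149, 0.0, 0.0]
ft_force: [5.1, -4.7, -1.3]
grip_width: 0.69
grasp_force: 44.8
```

```bash
python3 s.py
```

```text
{'clock': 25.35, 'position': [0.5406, -0.1715, 0.1719], 'ft_force': [5.1163, -4.6506, -1.341], 'torque': [-0.9427, -1.1035, 0.1294]} yaw 0.3 j7 -1.132
```

Request:
step_arm(commands=[50,0,0,0,0,0,-0.008,50,0,0,0,0,0,-0.016,50,0,0,-0.0003,0,0,-0.024,50,0,0,-0.0003,0,0,-0.032,50,0,0,-0.0003,0,0,-0.032,50,0,0,-0.0003,0,0,-0.032,50,0,0,-0.0003,0,0,-0.032,50,0,0,-0.0003,0,0,-0.032,50,0,0,-0.0003,0,0,-0.032,50,0,0,-0.0003,0,0,-0.032])

```text
clock: 26.6
position: [0.5408, -0.1717, 0.1717]
ee_rot: [0.995, 0.1, 0.0, 0.0]
ft_force: [6.4, -5.8, -3.3]
grip_width: 0.691
grasp_force: 44.7
```

```bash
python3 s.py
```

```text
{'clock': 26.6, 'position': [0.5408, -0.1717, 0.1717], 'ft_force': [6.3795, -5.8402, -3.3097], 'torque': [-1.068, -1.45, 0.1815]} yaw 0.1995 j7 -1.229
```

Request:
step_arm(commands=[50,0.0007,-0.0007,-0.0003,0,0,-0.008,50,0.0007,-0.0007,-0.0006,0,0,-0.016,50,0.0007,-0.0007,-0.0009,0,0,-0.024,50,0.0007,-0.0007,-0.001,0,0,-0.032,50,0.0007,-0.0007,-0.001,0,0,-0.032,50,0.0007,-0.0007,-0.001,0,0,-0.032,50,0.0007,-0.0007,-0.001,0,0,-0.032,50,0.0007,-0.0007,-0.001,0,0,-0.032,50,0.0007,-0.0007,-0.001,0,0,-0.032,50,0.0007,-0.0007,-0.001,0,0,-0.032])

```text
clock: 27.85
position: [0.541, -0.1719, 0.1712]
ee_rot: [0.999, 0.049, 0.0, 0.0]
ft_force: [4.3, -5.3, -0.4]
grip_width: 0.69
grasp_force: 44.9
```

```bash
python3 s.py
```

```text
{'clock': 27.85, 'position': [0.541, -0.1719, 0.1712], 'ft_force': [4.3098, -5.295, -0.3772], 'torque': [-0.8731, -1.0069, 0.2357]} yaw 0.099 j7 -1.327
```

Request:
step_arm(commands=[50,0,0,-0.0001,0,0,-0.005,50,0,0,-0.0002,0,0,-0.01,50,0,0,-0.0003,0,0,-0.015,50,0,0,-0.0004,0,0,-0.019,50,0,0,-0.0004,0,0,-0.019,50,0,0,-0.0004,0,0,-0.019,50,0,0,-0.0004,0,0,-0.019,50,0,0,-0.0004,0,0,-0.019,50,0,0,-0.0004,0,0,-0.019,50,0,0,-0.0004,0,0,-0.019])

```text
clock: 29.1
position: [0.5412, -0.1721, 0.1711]
ee_rot: [1.0, 0.02, 0.0, 0.0]
ft_force: [5.6, -4.5, -1.2]
grip_width: 0.685
grasp_force: 45.0
```

```bash
python3 s.py
```

```text
{'clock': 29.1, 'position': [0.5412, -0.1721, 0.1711], 'ft_force': [5.625, -4.5168, -1.2074], 'torque': [-1.0354, -1.1278, 0.305]} yaw 0.0394 j7 -1.385
```

Torque has risen steadily to 0.3 N m, about 0.27 rad past the first pull, so it is snug. I'll release, lift and look.

Request:
step_arm(commands=[80,0,0,0,0,0,0,80,0,0,0,0,0,0,80,0,0,0,0,0,0,80,0,0,0,0,0,0,80,0,0,0.03,0,0,0,80,0,0,0.08,0,0,0,80,0,0,0.14,0,0,0,80,0,0,0.2,0,0,0,80,0,0,0.2,0,0,0,80,0,0,0.2,0,0,0])

```text
clock: 30.35
position: [0.5409, -0.1714, 0.2913]
ee_rot: [1.0, 0.02, 0.0, 0.0]
ft_force: [0.3, -0.0, -1.2]
grip_width: 0.939
grasp_force: 0.0
```

```bash
python3 s.py
python3 - <<'E'
from h import *
a=camera('wrist');b=camera('scene')
A=cv2.resize(a[100:300,190:450],None,fx=1.54,fy=1.54*1.0,interpolation=cv2.INTER_CUBIC)
B=cv2.resize(b[110:240,210:350],(400,371),interpolation=cv2.INTER_CUBIC)
C=np.zeros((371,800,3),np.uint8);C[:A.shape[0],:min(400,A.shape[1])]=A[:, :400];C[:,400:]=B
save(C,'f.png')
E
```

```text
{'clock': 30.35, 'position': [0.5409, -0.1714, 0.2913], 'ft_force': [0.25, -0.0137, -1.2245], 'torque': [0.0183, 0.0508, -0.004]} yaw 0.0407 j7 -1.36
```

View pics/f.png

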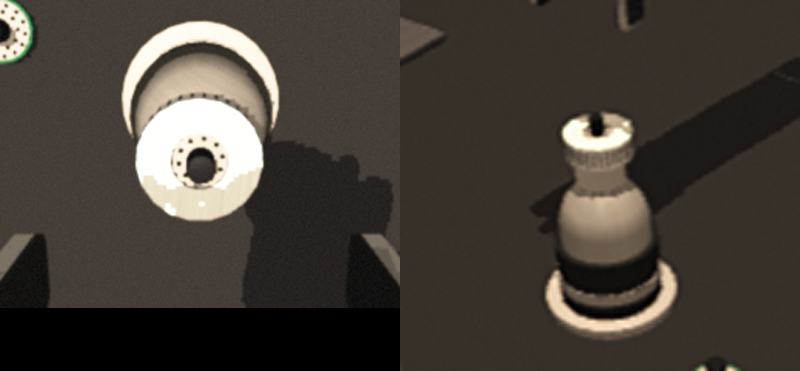

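The collar sits level and centred on the neck at (200,160), with the knob through its hole, and the gripper is clear.

```bash
python3 -c "
from workcell import *
print(hand_in())"
```

```text
the job is handed in; nothing more can be done
None
```

The job is handed in (no verdict came back): the strainer is seated flat in the carafe's mouth, and the collar is screwed down clockwise about 0.27 rad past its first pull, where the measured torque was about 0.3 N m, right at the stated jam limit; it was about 30 s of the 72 s allowed, and I moved nothing else on the counter.

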